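# Slide the slim stirrer under the bioreactor vessel and start it

## Robot

A 7-joint arm with a two-finger parallel gripper is mounted at the origin on the work surface. World frame = base frame: x ahead of the robot, y to its left, z up, the work surface at z = 0. Lengths are in m, angles in rad, forces in N, time in s.
With the tool pointing down it reaches from about 0.425 to 0.825 m from the base axis. Payload 3.6 kg.
Tool frame: the origin (TCP) lies at the very end of the fingers, on their centre line; the grasp point (between the pads) lies 19 mm behind it; z points along the fingers, y is the line along which they close (so a half turn about z gives the same grasp; the last joint's range is limited). The gripper opens to 93 mm and grips with 3 to 60 N. Pads are 15 mm wide; open, the fingers measure 128 mm over their backs; the gripper's body (75 mm by 188 mm) begins 65 mm behind the grasp point.
Start: joints at [1.218, 0.615, -0.013, 1.423, 0.008, 1.103, -0.04], TCP at [0.209, -0.616, 0.219] pointing down, gripper open.
Joint ranges: [-3.12, 3.12], [-0.3, 2.06], [-1.34, 1.32], [0.26, 2.42], [-1.36, 4.5], [0.01, 1.98], [-2.84, 2.84]. Speed limits (rad/s): [2.79, 2.79, 3.14, 3.14, 3.14, 3.14, 3.14].

## Interface

Orientations are given as a rotation vector (axis times angle).
In Python, from rig import read_state, snapshot, finish_job gives the robot as it stands.
- The arm moves only by the tool play_rows, never from a script. Its argument "increments" is a list of rows, each an object of numbers: "wx", "wy", "wz": the turn, a rotation vector about the tool's x, y, z in degrees; "tx", "ty", "tz": the shift along the tool's x, y, z in cm; "grip": the finger opening in cm, from 0 to 9.3. A call has 1 to 10 rows; each row shifts and turns the commanded pose from where the row before left it, along the tool's axes as they then stand; what a row does not reach is not made up. A row lasts 1/8 s, in which the tool goes at most 62.5 mm and 10.7 degrees, less where a joint would pass 70% of its speed; a pose out of reach is approached as far as the arm can. A call is refused whole if a number of a shift passes 6.25 or a number of a turn 10.7, either way. A call with a gripper value outside its range is refused whole. The fingers move at their own pace and stop on an object; the grip force is fixed at half the most. Time passes only in rows, so rows that do not move let the fingers close. It gives the time, the measured TCP pose, the force, the opening and the grip force at its end, in the units of the state.
- read_state(): the state, without advancing time (a new reading comes with each control period).
- snapshot(name): name is "scene" or "side" or "wrist"; returns a dict with "pixels" (384x512x3 uint8, red, green, blue), "range_z" (384x512 float32, m along the optical axis (not along the pixel's ray), 0 where there is no reading), "fx", "fy", "cx", "cy" (pixels), "dist_coeffs" ([k1, k2, p1, p2, k3] as OpenCV has them; the pictures are not rectified), "camera_from_world" (4x4, takes a point from world to camera coordinates). Camera axes: x right, y down, z forward; pixel columns grow to the right and rows downward; lengths in m; the calibration is good to about 2 mm. A picture is of the moment at which its call begins.
- finish_job(): hands the job in; it is judged then, once.
The state is a dict: "time": time; "joint_pos": joint angles; "qvel": joint speeds; "joint_torque": joint torques, N m; "eef_pos": TCP position; "ee_rot": TCP orientation; "wrist_force": force on the tool from outside, world axes, zero at the start; "ft_torque": the same for the moment, N m; "finger_gap": finger opening in m; "grasp_force": force on a finger pad.
Only numpy, scipy, OpenCV 4.12 (cv2) and the standard library are available. Lean on these libraries where they do the work, as an engineer would, in place of code of your own. Each camera call takes 0.05 s, during which the arm holds its last target. There are 200 camera calls.

## Task

Push the slim magnetic stirrer along the bench, steel plate first, in under the low bridge stand that carries the small glass vessel, until it is fully home and square against the stand's back wall. Then press its round start key and let go of it. Only push and press with the fingers: keep the stirrer flat on the bench all the way (do not lift or tip it), do not press the key before the stirrer is home, do not shift the vessel on its stand, and leave the other things alone.

Things in the scene. Friction and masses are not known exactly. Their poses are not given: they have to be found in the camera images.
- stirrer: Slim magnetic stirrer: loose flat white slab on four low feet, 200 mm long (x), 120 wide (y), 16 high, 0.5 to 1 kg. Origin: middle of the underside; x points to the leading end. Sides upright, 2 to 16 mm above the bench; corners rounded, radius 12. Front 130 mm: steel plate with ring mark; then a dark seam and, x -100 to -30, the control strip with dial and key. Slides at 3 to 9 N.
- drive (a point): The stirrer's drive centre: the middle of the ring mark on its top face, 35 mm ahead of the stirrer's origin along its x, 16 mm above the bench; axes as the stirrer's.
- key_top (a point): Middle of the top face of the round white start key on the control strip: 22 mm across, at stirrer x -70, y -34 mm, its top 20.5 mm above the bench when not pressed. The black thing beside it, at x -68, y +34 mm, is the speed dial (fixed to the stirrer, 30 mm across, top 28 mm above the bench), not to be used.
- start_key (a joint): Travel of the start key in m: 0 as it stands, 0.003 fully down; it goes straight down against a spring (about 1.5 N to begin, 4 N fully down) and springs back when let go.
- stand: Bridge stand of bent aluminium sheet with a glass vessel on it, one loose piece, 3.2 kg. Deck 140 mm wide, x -65 to +68 mm, underside 20 and top 24 mm above the bench; two 3 mm side walls along x, 134 mm apart inside; back wall with its inner face at x +65; open in front at x -65. Origin on the bench under the vessel's axis; x points the way in, from open front to back wall.
- axis (a point): Point on the vessel's axis under the deck, 16 mm above the bench; axes as the stand's. With the stirrer fully home the drive centre lies here, the seam is in line with the deck's front edge and the control strip stands out 70 mm in front. The vessel above is 106 mm across at its seat ring and head plate, 90 mm at the glass, head plate top 174 mm and highest fitting 208 mm above the bench.
- mouth (a point): Middle of the lower front edge of the deck (stand x -65 mm), 20 mm above the bench; axes as the stand's.
- sample_bottle: Bystander: clear glass sample bottle with a red cap, 56 mm across, 110 mm high; origin at the middle of its underside.
- beaker: Bystander: open glass beaker, 68 mm across, 85 mm high; origin at the middle of its underside.
- wrench: Bystander: steel wrench, 150 mm long, lying on the bench; origin near its middle.
- port_plug: Bystander: steel port plug, a 38 mm disc with an 18 mm stem upwards, 34 mm high; origin at the middle of its underside.
Mind the look-alikes: they are no part of the job. There is more than one size of the stirrer; the job needs the largest.

How it is judged:
By the outcome, as a careful person would: the job done as asked, in the order asked, and still so for the second after the job is handed in, with the robot touching nothing.
It also fails if it takes over 64 s, if anything falls off the work surface, if the arm or the gripper's body presses on something with over 40 N, if the wrist force passes 120 N, or if a joint passes its speed limit or range.

## Working session

There is one attempt and no reset: what is moved stays moved. The work goes in short steps, Python scripts to look and compute and a tool call to move; the robot and the scene stay as the last step left them, time stands still between calls to the robot, and variables do not carry over. Pictures are saved under pics/ and viewed, at most 10 in all, crops included, and the job is handed in when it is done.

Besides the shell and the picture viewer there is one more tool, called after "Emit:" by a JSON object that holds its "name" and its "arguments", one argument or row to a line. play_rows: Moves the arm, as the interface text tells. Its arguments: {"type":"object","properties":{"increments":{"type":"array","items":{"type":"object","properties":{"wx":{"type":"number"},"wy":{"type":"number"},"wz":{"type":"number"},"tx":{"type":"number"},"ty":{"type":"number"},"tz":{"type":"number"},"grip":{"type":"number"}}}}},"required":["increments"]}

```bash
mkdir -p pics; cat > h.py <<'E'
import numpy as np, cv2
from rig import read_state, snapshot, finish_job
def save(n,f,crop=None,s=1):
    d=snapshot(n); im=d["pixels"][:,:,::-1]
    if crop: a,b,c,e=crop; im=im[b:e,a:c]
    if s!=1: im=cv2.resize(im,None,fx=s,fy=s,interpolation=cv2.INTER_CUBIC)
    cv2.imwrite("pics/"+f,im); return d
def toz(d,uv,z):
    """pixels -> world points on plane at height z"""
    K=np.array([[d["fx"],0,d["cx"]],[0,d["fy"],d["cy"]],[0,0,1]])
    p=cv2.undistortPoints(np.array(uv,float).reshape(-1,1,2),K,np.array(d["dist_coeffs"],float)).reshape(-1,2)
    T=np.linalg.inv(d["camera_from_world"]); r=np.c_[p,np.ones(len(p))]@T[:3,:3].T; o=T[:3,3]
    return o+r*((z-o[2])/r[:,2])[:,None]
def proj(d,P):
    K=np.array([[d["fx"],0,d["cx"]],[0,d["fy"],d["cy"]],[0,0,1]]);T=np.array(d["camera_from_world"])
    return cv2.projectPoints(np.array(P,float),cv2.Rodrigues(T[:3,:3])[0],T[:3,3],K,np.array(d["dist_coeffs"],float))[0].reshape(-1,2)
E
python3 - <<'E'
from h import *
for n in("scene","side"):
    d=save(n,n+"0.png",s=1.5)
    np.savez(n+"0.npz",**{k:np.array(v) for k,v in d.items()})
    print(n,np.linalg.inv(d["camera_from_world"])[:3].round(3))
print(read_state())
E
```

```text
scene [[-0.152  0.576 -0.803  1.62 ]
 [ 0.988  0.095 -0.119  0.183]
 [ 0.008 -0.812 -0.584  0.81 ]]
side [[-0.927 -0.291  0.238  0.347]
 [-0.376  0.726 -0.576  0.666]
 [-0.005 -0.623 -0.782  0.919]]
{'time': 0.1, 'joint_pos': array([ 1.2175002 ,  0.61582221, -0.01264651,  1.42474292,  0.00808626,
        1.10341697, -0.04041022]), 'qvel': array([ 0.00018911, -0.00192923, -0.00026904, -0.00485171,  0.00025562,
        0.00168344,  0.00130412]), 'joint_torque': array([ 7.09398937e-04, -4.60044372e+01,  2.09568967e-01, -1.66244102e+01,
       -6.12833910e-02,  1.69163151e-02,  8.36392246e-05]), 'eef_pos': array([ 0.20845447, -0.61490411,  0.21759572]), 'ee_rot': array([-3.09745032e+00, -5.10787353e-01,  5.97851654e-04]), 'wrist_force': array([-0.37853308, -0.1648536 , -0.26906789]), 'ft_torque': array([ 0.01743   , -0.00402858,  0.04053524]), 'grasp_force': 0.0, 'finger_gap': 0.09318285659269795}
```

View pics/scene0.png

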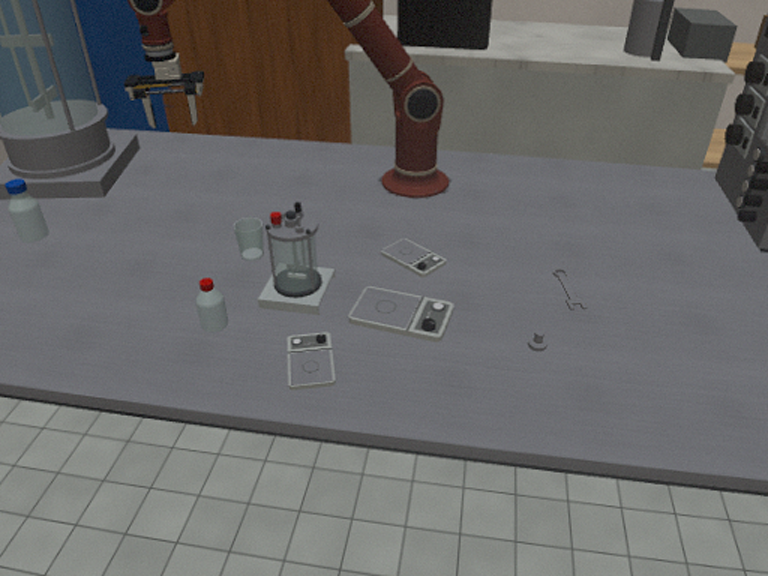

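View pics/side0.png

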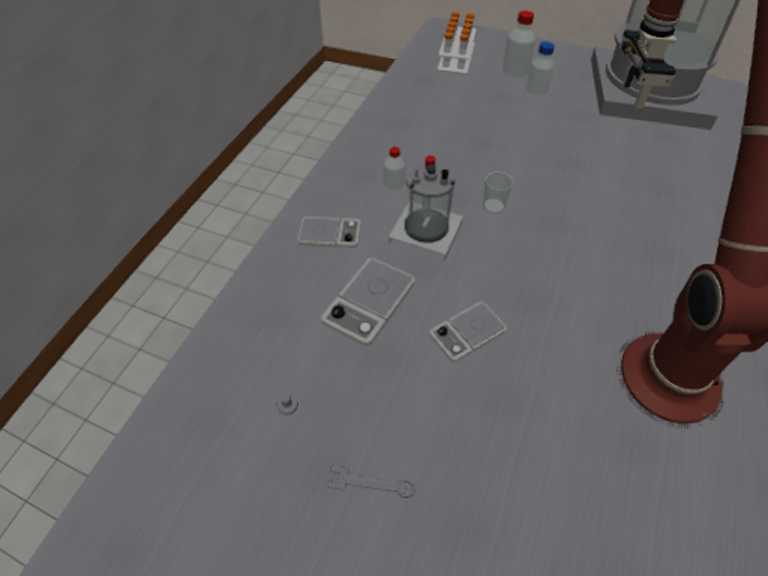

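Three candidates (scene picture): slabs at (400,312), (413,257) and (311,360). The one at (400,312), or (368,300) in the side picture, is clearly the largest. I'll confirm it in an enlarged crop and read its corners there.

```bash
python3 - <<'E'
import numpy as np,cv2
a=np.load("side0.npz")["pixels"][:,:,::-1][130:240,200:350]
cv2.imwrite("pics/c1.png",cv2.resize(a,None,fx=5.3333,fy=5.3333,interpolation=cv2.INTER_CUBIC))
a=np.load("scene0.npz")["pixels"][:,:,::-1][135:235,165:315]
cv2.imwrite("pics/c2.png",cv2.resize(a,None,fx=5.3333,fy=5.3333,interpolation=cv2.INTER_CUBIC))
E
```

```text
(no output)
```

View pics/c1.png

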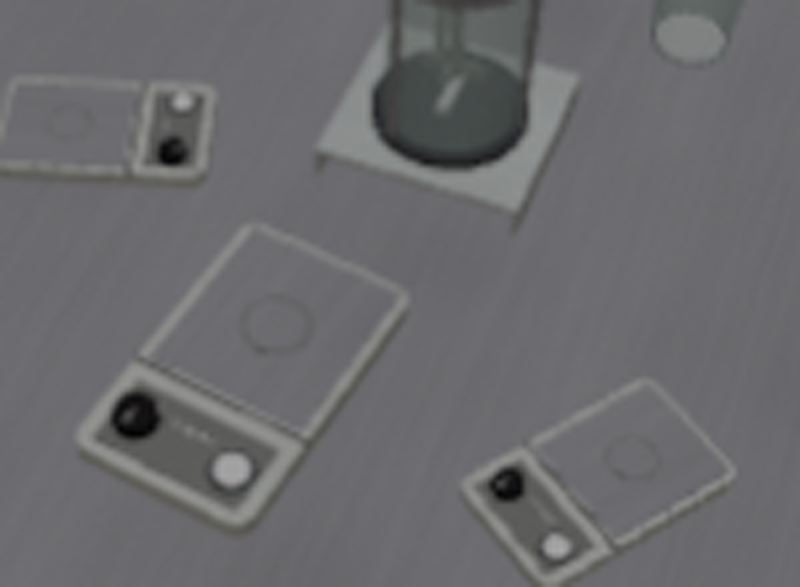

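View pics/c2.png

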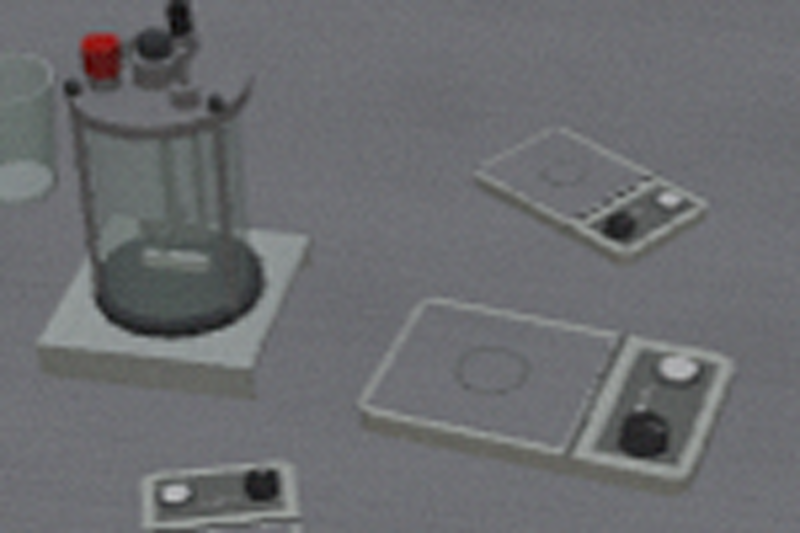

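Side crop: the large slab has its ring at (276,325), key at (232,469), dial at (135,412) and seam from (143,360) to (307,440). The deck corners are at (317,150), (517,212) and (579,77). Scene crop: key (679,367), ring (491,369), seam from (625,335) to (575,455), deck corners (308,237), (256,370) and (40,345). The large slab is the only one facing the stand.

```bash
cat > fit.py <<'E'
from h import *
from scipy.optimize import least_squares
def W(p,L):
    c,s=np.cos(p[2]),np.sin(p[2]); L=np.array(L,float)
    return np.c_[p[0]+c*L[:,0]-s*L[:,1],p[1]+s*L[:,0]+c*L[:,1],L[:,2]]
def fit(obs,x0):
    """obs: list of (cam,local pts,pixels)"""
    f=lambda p:np.concatenate([(proj(d,W(p,L))-np.array(u)).ravel() for d,L,u in obs])
    r=least_squares(f,x0,loss="soft_l1"); return r.x,f(r.x).reshape(-1,2)
E
cat > m1.py <<'E'
from fit import *
sd=dict(np.load("side0.npz"));sc=dict(np.load("scene0.npz"))
k=16/3
A=lambda l:(np.array(l)+.5)/k+[200,130]-.5
B=lambda l:(np.array(l)+.5)/k+[165,135]-.5
Ls=[[-.07,-.034,.0205],[.035,0,.016],[-.03,.06,.016],[-.03,-.06,.016]]
s,r=fit([(sd,Ls,A([(232,469),(276,325),(143,360),(307,440)])),(sc,Ls,B([(679,367),(491,369),(575,455),(625,335)]))],[.65,.05,-1.5])
print("stirrer",s.round(4),np.degrees(s[2]),"\n",r.round(1).tolist())
Ld=[[-.065,.07,.024],[-.065,-.07,.024],[.068,-.07,.024]];Lc=[[-.065,-.07,.024],[-.065,.07,.024],[.068,.07,.024]]
t,r=fit([(sd,Ld,A([(317,150),(517,212),(579,77)])),(sc,Lc,B([(308,237),(256,370),(40,345)]))],[.65,-.2,-1.5])
print("stand",t.round(4),np.degrees(t[2]),"\n",r.round(1).tolist())
for d,o in((sd,s),(sc,s)): print(toz(d,(A if d is sd else B)([(276,325) if d is sd else (491,369)]),.016).round(4))
c,si=np.cos(t[2]),np.sin(t[2]);v=s[:2]-t[:2]
print("stirrer in stand frame",[c*v[0]+si*v[1],-si*v[0]+c*v[1],np.degrees(s[2]-t[2])])
E
python3 m1.py
```

```text
stirrer [ 0.6287  0.0507 -1.7222] -98.67613008758772 
 [[0.6, 0.4], [0.5, 0.6], [-1.0, 0.3], [0.5, 1.0], [-0.4, 0.3], [0.1, 1.0], [-1.4, 0.6], [-0.3, 0.3]]
stand [ 0.5831 -0.186  -1.5724] -90.09134855308051 
 [[-0.2, 0.7], [0.7, 0.3], [0.2, 0.1], [0.2, 0.3], [-0.4, 0.2], [-0.4, 0.7]]
[[0.6259 0.0145 0.016 ]]
[[0.6184 0.015  0.016 ]]
stirrer in stand frame [np.float64(-0.23677776433256642), np.float64(0.04522514291078782), np.float64(-8.584781534507226)]
```

Emit:
{"name": "play_rows", "arguments": {
  "increments": [
    {"tz": -4.5,"wz": 9.4},
    {"tz": -4.5,"wz": 9.4},
    {}
  ]
}}

```text
invalid input at $.increments[0]: expected keys wx, wy, wz, tx, ty, tz, grip
```

```bash
cat > st.py <<'E'
from h import *
from scipy.spatial.transform import Rotation as R
s=read_state();print(s["time"],s["eef_pos"].round(4),"F",s["wrist_force"].round(1),"gap",s["finger_gap"].__round__(4));print(R.from_rotvec(s["ee_rot"]).as_matrix().round(4))
E
python3 st.py
```

```text
0.1 [ 0.2085 -0.6149  0.2176] F [-0.4 -0.2 -0.3] gap 0.0932
[[ 9.471e-01  3.211e-01 -8.000e-04]
 [ 3.211e-01 -9.470e-01  2.200e-03]
 [-0.000e+00 -2.300e-03 -1.000e+00]]
```

All keys are required in each row.

Emit:
{"name": "play_rows", "arguments": {
  "increments": [
    {"wx": 0,"wy": 0,"wz": 9.4,"tx": 0,"ty": 0,"tz": -4.5,"grip": 9.3},
    {"wx": 0,"wy": 0,"wz": 9.4,"tx": 0,"ty": 0,"tz": -4.5,"grip": 9.3},
    {"wx": 0,"wy": 0,"wz": 0,"tx": 0,"ty": 0,"tz": 0,"grip": 9.3}
  ]
}}

```text
time: 0.48
eef_pos: [0.2093, -0.6174, 0.3127]
ee_rot: [3.134, -0.002, 0.004]
wrist_force: [-0.1, 0.3, 0.4]
finger_gap: 0.0932
grasp_force: 0.0
```

```bash
python3 st.py
```

```text
0.475 [ 0.2093 -0.6174  0.3127] F [-0.1  0.3  0.4] gap 0.0932
[[ 1.     -0.0014  0.0025]
 [-0.0014 -1.     -0.0079]
 [ 0.0026  0.0079 -1.    ]]
```

Emit:
{"name": "play_rows", "arguments": {
  "increments": [
    {"wx": 0,"wy": 0,"wz": 0,"tx": 3.2,"ty": -4.8,"tz": 0,"grip": 9.3},
    {"wx": 0,"wy": 0,"wz": 0,"tx": 3.2,"ty": -4.8,"tz": 0,"grip": 9.3},
    {"wx": 0,"wy": 0,"wz": 0,"tx": 3.2,"ty": -4.8,"tz": 0,"grip": 9.3},
    {"wx": 0,"wy": 0,"wz": 0,"tx": 3.2,"ty": -4.8,"tz": 0,"grip": 9.3},
    {"wx": 0,"wy": 0,"wz": 0,"tx": 3.2,"ty": -4.8,"tz": 0,"grip": 9.3},
    {"wx": 0,"wy": 0,"wz": 0,"tx": 3.2,"ty": -4.8,"tz": 0,"grip": 9.3},
    {"wx": 0,"wy": 0,"wz": 0,"tx": 3.2,"ty": -4.8,"tz": 0,"grip": 9.3},
    {"wx": 0,"wy": 0,"wz": 0,"tx": 3.2,"ty": -4.8,"tz": 0,"grip": 9.3},
    {"wx": 0,"wy": 0,"wz": 0,"tx": 3.2,"ty": -4.8,"tz": 0,"grip": 9.3},
    {"wx": 0,"wy": 0,"wz": 0,"tx": 3.2,"ty": -4.8,"tz": 0,"grip": 9.3}
  ]
}}

```text
time: 1.72
eef_pos: [0.5292, -0.1342, 0.3072]
ee_rot: [-3.141, 0.001, 0.004]
wrist_force: [0.0, -0.4, 0.1]
finger_gap: 0.0928
grasp_force: 0.0
```

Emit:
{"name": "play_rows", "arguments": {
  "increments": [
    {"wx": 0,"wy": 0,"wz": 0,"tx": 4.0,"ty": -4.5,"tz": 0,"grip": 9.3},
    {"wx": 0,"wy": 0,"wz": 0,"tx": 4.0,"ty": -4.5,"tz": 0,"grip": 9.3},
    {"wx": 0,"wy": 0,"wz": 0,"tx": 4.0,"ty": -4.5,"tz": 0,"grip": 9.3},
    {"wx": 0,"wy": 0,"wz": 0,"tx": 3.0,"ty": -5.0,"tz": 0,"grip": 9.3},
    {"wx": 0,"wy": 0,"wz": 0,"tx": 0,"ty": 0,"tz": 0,"grip": 9.3},
    {"wx": 0,"wy": 0,"wz": 0,"tx": 0,"ty": 0,"tz": 0,"grip": 9.3}
  ]
}}

```text
time: 2.48
eef_pos: [0.6788, 0.0481, 0.307]
ee_rot: [3.14, -0.001, -0.005]
wrist_force: [0.4, -0.9, 0.4]
finger_gap: 0.0933
grasp_force: 0.0
```

```bash
python3 st.py; python3 - <<'E'
from h import *
d=save("wrist","w1.png",s=1.5)
np.savez("w1.npz",**{k:np.array(v) for k,v in d.items()})
print(np.linalg.inv(d["camera_from_world"])[:3].round(3))
print(proj(d,[[.583,-.186,.024],[.6287,.0507,.016]]).round())
E
```

```text
2.475 [0.6788 0.0481 0.307 ] F [ 0.4 -0.9  0.4] gap 0.0933
[[ 1.0e+00 -8.0e-04 -3.1e-03]
 [-8.0e-04 -1.0e+00 -1.4e-03]
 [-3.1e-03  1.4e-03 -1.0e+00]]
[[ 0.    -0.969 -0.245  0.747]
 [-1.     0.001 -0.003  0.048]
 [ 0.003  0.245 -0.969  0.473]]
[[395. 222.]
 [256. 195.]]
```

View pics/w1.png

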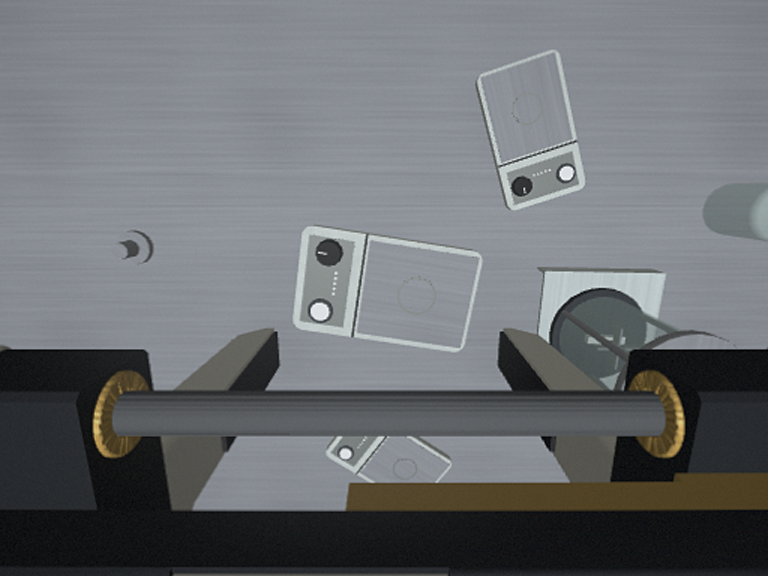

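Wrist view (1.5x): the large stirrer has its ring at (417,294), key at (320,311) and seam from (366,235) to (354,337). The stand's deck front edge starts at about (542,270), with the back corner at (665,272). A small stirrer is above and another below, both clear of the path.

```bash
cat > m2.py <<'E'
exec(open("m1.py").read().split("Ls=")[0])
w=dict(np.load("w1.npz"));C=lambda l:(np.array(l)+.5)/1.5-.5
Ls=[[-.07,-.034,.0205],[.035,0,.016],[-.03,.06,.016],[-.03,-.06,.016]]
s,r=fit([(w,Ls,C([(320,311),(417,294),(366,234),(353,337)]))],[.65,.05,-1.5])
print("stirrer",s.round(4),np.degrees(s[2]),"\n",r.round(1).tolist())
t,r=fit([(w,[[-.065,.07,.024],[.068,.07,.024]],C([(542,271),(665,272)]))],[.65,-.2,-1.5])
print("stand",t.round(4),np.degrees(t[2]),"\n",r.round(1).tolist())
c=lambda x,y:W(s,[[x,y,.016]])[0].round(4)
print("sidecorners +y",c(.1,.06),c(-.1,.06))
# depth-based check of deck edge
E
python3 m2.py
```

```text
stirrer [ 0.6321  0.0494 -1.7107] -98.0170834182074 
 [[0.1, 0.5], [-0.2, 0.2], [0.1, -0.4], [-0.0, -0.3]]
stand [ 0.5851 -0.187  -1.5774] -90.37782978339335 
 [[0.7, 0.1], [-0.7, -0.1]]
sidecorners +y [ 0.6776 -0.058   0.016 ] [0.7055 0.14   0.016 ]
```

Emit:
{"name": "play_rows", "arguments": {
  "increments": [
    {"wx": 0,"wy": 0,"wz": 0,"tx": 3.0,"ty": 0,"tz": 3,"grip": 9.3},
    {"wx": 0,"wy": 0,"wz": 0,"tx": 2.1,"ty": 0,"tz": 5,"grip": 9.3},
    {"wx": 0,"wy": 0,"wz": 0,"tx": 0,"ty": 0,"tz": 6,"grip": 9.3},
    {"wx": 0,"wy": 0,"wz": 0,"tx": 0,"ty": 0,"tz": 6,"grip": 9.3},
    {"wx": 0,"wy": 0,"wz": 0,"tx": 0,"ty": 0,"tz": 5,"grip": 9.3},
    {"wx": 0,"wy": 0,"wz": 0,"tx": 0,"ty": 0,"tz": 3,"grip": 9.3},
    {"wx": 0,"wy": 0,"wz": 0,"tx": 0,"ty": 0,"tz": 1,"grip": 9.3},
    {"wx": 0,"wy": 0,"wz": 0,"tx": 0,"ty": 0,"tz": 0,"grip": 9.3},
    {"wx": 0,"wy": 0,"wz": 0,"tx": 0,"ty": 0,"tz": 0,"grip": 9.3}
  ]
}}

```text
time: 3.65
eef_pos: [0.732, 0.0484, 0.021]
ee_rot: [-3.141, 0.003, -0.006]
wrist_force: [0.7, -0.3, -0.3]
finger_gap: 0.093
grasp_force: 0.0
```

```bash
python3 st.py
```

```text
3.65 [0.732  0.0484 0.021 ] F [ 0.7 -0.3 -0.3] gap 0.093
[[ 1.0e+00 -1.9e-03  4.0e-03]
 [-1.9e-03 -1.0e+00  3.0e-04]
 [ 4.0e-03 -3.0e-04 -1.0e+00]]
```

Emit:
{"name": "play_rows", "arguments": {
  "increments": [
    {"wx": 0,"wy": 0,"wz": 0,"tx": 0,"ty": 0,"tz": 0.7,"grip": 9.3},
    {"wx": 0,"wy": 0,"wz": 0,"tx": 0,"ty": 0,"tz": 0.6,"grip": 9.3},
    {"wx": 0,"wy": 0,"wz": 0,"tx": -0.5,"ty": 0,"tz": 0,"grip": 9.3},
    {"wx": 0,"wy": 0,"wz": 0,"tx": -0.5,"ty": 0,"tz": 0,"grip": 9.3},
    {"wx": 0,"wy": 0,"wz": 0,"tx": -0.5,"ty": 0,"tz": 0,"grip": 9.3},
    {"wx": 0,"wy": 0,"wz": 0,"tx": -0.5,"ty": 0,"tz": 0,"grip": 9.3},
    {"wx": 0,"wy": 0,"wz": 0,"tx": -0.5,"ty": 0,"tz": 0,"grip": 9.3}
  ]
}}

```text
time: 4.53
eef_pos: [0.7067, 0.049, 0.0062]
ee_rot: [-3.141, 0.003, -0.006]
wrist_force: [3.2, 0.8, -1.0]
finger_gap: 0.0931
grasp_force: 1.2
```

```bash
python3 st.py
```

```text
4.525 [0.7067 0.049  0.0062] F [ 3.2  0.8 -1. ] gap 0.0931
[[ 1.0e+00 -2.0e-03  3.6e-03]
 [-2.0e-03 -1.0e+00  7.0e-04]
 [ 3.6e-03 -7.0e-04 -1.0e+00]]
```

Emit:
{"name": "play_rows", "arguments": {
  "increments": [
    {"wx": 0,"wy": 0,"wz": 0,"tx": -0.5,"ty": 0,"tz": 0,"grip": 9.3},
    {"wx": 0,"wy": 0,"wz": 0,"tx": -0.5,"ty": 0,"tz": 0,"grip": 9.3},
    {"wx": 0,"wy": 0,"wz": 0,"tx": -0.5,"ty": 0,"tz": 0,"grip": 9.3},
    {"wx": 0,"wy": 0,"wz": 0,"tx": -0.5,"ty": 0,"tz": 0,"grip": 9.3},
    {"wx": 0,"wy": 0,"wz": 0,"tx": -0.5,"ty": 0,"tz": 0,"grip": 9.3},
    {"wx": 0,"wy": 0,"wz": 0,"tx": -0.5,"ty": 0,"tz": 0,"grip": 9.3},
    {"wx": 0,"wy": 0,"wz": 0,"tx": -0.5,"ty": 0,"tz": 0,"grip": 9.3},
    {"wx": 0,"wy": 0,"wz": 0,"tx": -0.5,"ty": 0,"tz": 0,"grip": 9.3},
    {"wx": 0,"wy": 0,"wz": 0,"tx": -0.5,"ty": 0,"tz": 0,"grip": 9.3},
    {"wx": 0,"wy": 0,"wz": 0,"tx": 0,"ty": 0,"tz": 0,"grip": 9.3}
  ]
}}

```text
time: 5.78
eef_pos: [0.6599, 0.0483, 0.0058]
ee_rot: [3.141, -0.001, -0.002]
wrist_force: [1.7, -0.9, 1.5]
finger_gap: 0.0931
grasp_force: 1.3
```

```bash
python3 st.py; python3 - <<'E'
from h import *
for n,c,s in(("side",(200,90,350,240),4),("wrist",None,1.5)):
    d=save(n,n+"2.png",c,s); np.savez(n+"2.npz",**{k:np.array(v) for k,v in d.items()})
E
```

```text
5.775 [0.6599 0.0483 0.0058] F [ 1.7 -0.9  1.5] gap 0.0931
[[ 1.0e+00 -8.0e-04 -1.1e-03]
 [-8.0e-04 -1.0e+00 -9.0e-04]
 [-1.1e-03  9.0e-04 -1.0e+00]]
```

View pics/side2.png

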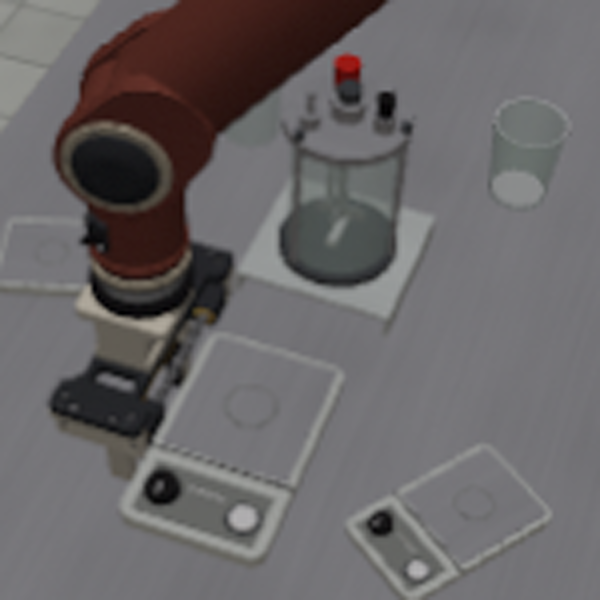

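Side crop (4x): the stirrer is now nearly parallel to the stand, ring at (251,406), key at (242,518), right seam end at (292,488). Deck front-right corner is at (388,318), back-right at (435,215).

```bash
python3 - <<'E'
from fit import *
d=dict(np.load("side2.npz"));A=lambda l:(np.array(l)+.5)/4+[200,90]-.5
s,r=fit([(d,[[-.07,-.034,.0205],[.035,0,.016],[-.03,-.06,.016]],A([(242,518),(251,406),(292,488)]))],[.6,.05,-1.5]);print(s.round(4),np.degrees(s[2]),r.round(1).tolist())
t,r=fit([(d,[[-.065,-.07,.024],[.068,-.07,.024]],A([(388,316),(435,216)]))],[.6,-.2,-1.5]);print(t.round(4),np.degrees(t[2]),r.round(1).tolist())
E
```

```text
[ 0.592   0.0387 -1.5695] -89.92549630058377 [[0.1, -0.5], [-0.1, 0.0], [0.0, 0.4]]
[ 0.5851 -0.1904 -1.5902] -91.11132845663903 [[-0.0, 0.1], [0.0, -0.1]]
```

Emit:
{"name": "play_rows", "arguments": {
  "increments": [
    {"wx": 0,"wy": 0,"wz": 0,"tx": -0.4,"ty": 0,"tz": 0,"grip": 9.3},
    {"wx": 0,"wy": 0,"wz": 0,"tx": -0.4,"ty": 0,"tz": 0,"grip": 9.3},
    {"wx": 0,"wy": 0,"wz": 0,"tx": 0,"ty": 0,"tz": 0,"grip": 9.3},
    {"wx": 0,"wy": 0,"wz": 0,"tx": 1.5,"ty": 0,"tz": 0,"grip": 9.3},
    {"wx": 0,"wy": 0,"wz": 0,"tx": 1.5,"ty": 0,"tz": 0,"grip": 9.3},
    {"wx": 0,"wy": 0,"wz": 0,"tx": 0,"ty": 0,"tz": -6,"grip": 9.3},
    {"wx": 0,"wy": 0,"wz": 0,"tx": 0,"ty": 0,"tz": -6,"grip": 9.3},
    {"wx": 0,"wy": 0,"wz": 0,"tx": 0,"ty": 0,"tz": -6,"grip": 9.3},
    {"wx": 0,"wy": 0,"wz": 0,"tx": 0,"ty": 0,"tz": -6,"grip": 9.3},
    {"wx": 0,"wy": 0,"wz": 0,"tx": 0,"ty": 0,"tz": -6,"grip": 9.3}
  ]
}}

```text
time: 7.12
eef_pos: [0.6795, 0.0491, 0.3059]
ee_rot: [-3.142, 0.001, 0.013]
wrist_force: [0.8, -0.3, -0.3]
finger_gap: 0.0932
grasp_force: 0.0
```

Emit:
{"name": "play_rows", "arguments": {
  "increments": [
    {"wx": 0,"wy": 0,"wz": 0,"tx": -4,"ty": 4,"tz": 0,"grip": 9.3},
    {"wx": 0,"wy": 0,"wz": 0,"tx": -4,"ty": 4,"tz": 0,"grip": 9.3},
    {"wx": 0,"wy": 0,"wz": 0,"tx": 0,"ty": 2,"tz": 0,"grip": 9.3},
    {"wx": 0,"wy": 0,"wz": 0,"tx": 0,"ty": 0,"tz": 0,"grip": 9.3},
    {"wx": 0,"wy": 0,"wz": 0,"tx": 0,"ty": 0,"tz": 0,"grip": 9.3}
  ]
}}

```text
time: 7.75
eef_pos: [0.6027, -0.0488, 0.3049]
ee_rot: [-3.139, -0.002, 0.003]
wrist_force: [-0.6, 1.2, 0.1]
finger_gap: 0.0929
grasp_force: 0.0
```

```bash
python3 st.py; python3 - <<'E'
from h import *
d=save("wrist","w3.png",(130,60,512,270),2.09); np.savez("w3.npz",**{k:np.array(v) for k,v in d.items()})
E
```

```text
7.75 [ 0.6027 -0.0488  0.3049] F [-0.6  1.2  0.1] gap 0.0929
[[ 1.      0.0014 -0.0016]
 [ 0.0014 -1.      0.0023]
 [-0.0016 -0.0023 -1.    ]]
```

View pics/w3.png

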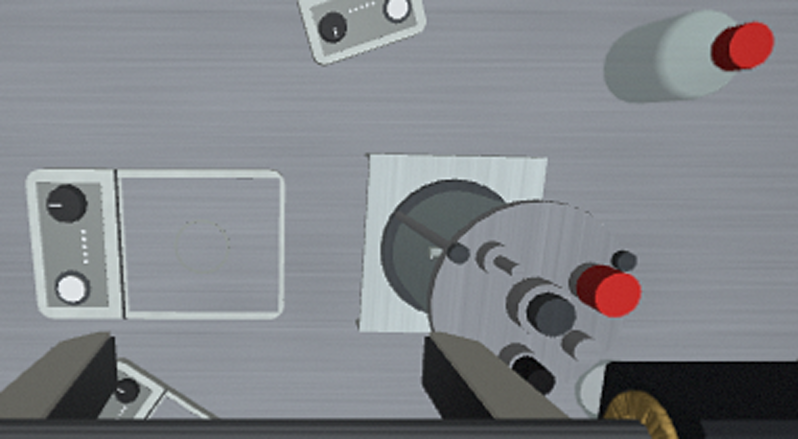

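Wrist crop (2.09x): the stirrer faces the mouth with key (72,288), seam from (116,170) to (124,319), top edge y≈170 at x=200, bottom edge y≈319 and front edge x≈284. Deck corners are at (369,155), (358,331) and (547,158).

```bash
cat > m3.py <<'E'
from fit import *
d=dict(np.load("w3.npz"));A=lambda l:(np.array(l)+.5)/2.09+[130,60]-.5
s,r=fit([(d,[[-.07,-.034,.0205],[.035,0,.016],[-.03,.06,.016],[-.03,-.06,.016]],A([(72,288),(203,242),(116,170),(124,319)]))],[.6,.05,-1.5]);print(s.round(4),np.degrees(s[2]),r.round(1).tolist())
t,r=fit([(d,[[-.065,.07,.024],[-.065,-.07,.024],[.068,.07,.024]],A([(369,155),(358,331),(547,158)]))],[.6,-.2,-1.5]);print(t.round(4),np.degrees(t[2]),r.round(1).tolist())
p=toz(d,A([(140,170),(270,171),(140,319),(270,319),(284,190),(284,300)]),.016);print(p.round(4))
c,si=np.cos(t[2]),np.sin(t[2]);v=s[:2]-t[:2]
print("in stand frame",[c*v[0]+si*v[1],-si*v[0]+c*v[1],np.degrees(s[2]-t[2])])
E
python3 m3.py
```

```text
[ 0.5843  0.0387 -1.5656] -89.70248494389648 [[-0.1, 0.3], [-0.2, 1.5], [-0.3, -0.7], [0.6, -0.6]]
[ 0.5843 -0.1873 -1.5902] -91.11295556482618 [[0.1, -0.4], [0.2, 0.3], [-0.3, 0.1]]
[[ 0.643   0.0503  0.016 ]
 [ 0.6425 -0.0494  0.016 ]
 [ 0.5232  0.0565  0.016 ]
 [ 0.5234 -0.0497  0.016 ]
 [ 0.628  -0.0603  0.016 ]
 [ 0.5396 -0.061   0.016 ]]
in stand frame [np.float64(-0.22599352972597334), np.float64(-0.004393798566690812), np.float64(1.4104706209297058)]
```

Emit:
{"name": "play_rows", "arguments": {
  "increments": [
    {"wx": 0,"wy": 0,"wz": 0,"tx": -0.4,"ty": -4.6,"tz": 0,"grip": 6},
    {"wx": 0,"wy": 0,"wz": 0,"tx": -0.4,"ty": -4.6,"tz": 0,"grip": 6},
    {"wx": 0,"wy": 0,"wz": 0,"tx": -0.4,"ty": -4.6,"tz": 0,"grip": 6},
    {"wx": 0,"wy": 0,"wz": 0,"tx": -0.4,"ty": -4.6,"tz": 0,"grip": 6},
    {"wx": 0,"wy": 0,"wz": 0,"tx": -0.4,"ty": -4.6,"tz": 0,"grip": 6}
  ]
}}

```text
time: 8.43
eef_pos: [0.5821, 0.1827, 0.3053]
ee_rot: [-3.141, -0.003, 0.002]
wrist_force: [0.2, 0.4, 0.6]
finger_gap: 0.0604
grasp_force: 0.0
```

Emit:
{"name": "play_rows", "arguments": {
  "increments": [
    {"wx": 0,"wy": 0,"wz": -10,"tx": 0,"ty": 0,"tz": 0,"grip": 6},
    {"wx": 0,"wy": 0,"wz": -10,"tx": 0,"ty": 0,"tz": 0,"grip": 6},
    {"wx": 0,"wy": 0,"wz": -10,"tx": 0,"ty": 0,"tz": 0,"grip": 6},
    {"wx": 0,"wy": 0,"wz": -10,"tx": 0,"ty": 0,"tz": 0,"grip": 6},
    {"wx": 0,"wy": 0,"wz": -10,"tx": 0,"ty": 0,"tz": 0,"grip": 6},
    {"wx": 0,"wy": 0,"wz": -10,"tx": 0,"ty": 0,"tz": 0,"grip": 6},
    {"wx": 0,"wy": 0,"wz": -10,"tx": 0,"ty": 0,"tz": 0,"grip": 6},
    {"wx": 0,"wy": 0,"wz": -10,"tx": 0,"ty": 0,"tz": 0,"grip": 6},
    {"wx": 0,"wy": 0,"wz": -9.5,"tx": 0,"ty": 0,"tz": 0,"grip": 6},
    {"wx": 0,"wy": 0,"wz": 0,"tx": 0,"ty": 0,"tz": 0,"grip": 6}
  ]
}}

```text
time: 9.68
eef_pos: [0.5825, 0.1806, 0.3053]
ee_rot: [-2.231, -2.209, -0.0]
wrist_force: [-0.7, 0.2, 0.2]
finger_gap: 0.0598
grasp_force: 0.0
```

```bash
python3 st.py
```

```text
9.675 [0.5825 0.1806 0.3053] F [-0.7  0.2  0.2] gap 0.0598
[[ 0.0097  1.     -0.0013]
 [ 1.     -0.0097  0.0014]
 [ 0.0014 -0.0013 -1.    ]]
```

Emit:
{"name": "play_rows", "arguments": {
  "increments": [
    {"wx": 0,"wy": 0,"wz": 0,"tx": 0,"ty": 0,"tz": 5,"grip": 6},
    {"wx": 0,"wy": 0,"wz": 0,"tx": 0,"ty": 0,"tz": 6,"grip": 6},
    {"wx": 0,"wy": 0,"wz": 0,"tx": 0,"ty": 0,"tz": 6,"grip": 6},
    {"wx": 0,"wy": 0,"wz": 0,"tx": 0,"ty": 0,"tz": 6,"grip": 6},
    {"wx": 0,"wy": 0,"wz": 0,"tx": 0,"ty": 0,"tz": 4,"grip": 6},
    {"wx": 0,"wy": 0,"wz": 0,"tx": 0,"ty": 0,"tz": 1.8,"grip": 6},
    {"wx": 0,"wy": 0,"wz": 0,"tx": 0,"ty": 0,"tz": 0.6,"grip": 6},
    {"wx": 0,"wy": 0,"wz": 0,"tx": 0,"ty": 0,"tz": 0.3,"grip": 6},
    {"wx": 0,"wy": 0,"wz": 0,"tx": 0,"ty": 0,"tz": 0,"grip": 6}
  ]
}}

```text
time: 10.8
eef_pos: [0.5837, 0.1794, 0.0101]
ee_rot: [2.232, 2.209, 0.004]
wrist_force: [0.6, 0.6, -0.0]
finger_gap: 0.0601
grasp_force: 0.0
```

Emit:
{"name": "play_rows", "arguments": {
  "increments": [
    {"wx": 0,"wy": 0,"wz": 0,"tx": -1.2,"ty": 0,"tz": 0.3,"grip": 6},
    {"wx": 0,"wy": 0,"wz": 0,"tx": -1.2,"ty": 0,"tz": 0,"grip": 6},
    {"wx": 0,"wy": 0,"wz": 0,"tx": -0.6,"ty": 0,"tz": 0,"grip": 6},
    {"wx": 0,"wy": 0,"wz": 0,"tx": -0.6,"ty": 0,"tz": 0,"grip": 6},
    {"wx": 0,"wy": 0,"wz": 0,"tx": -0.6,"ty": 0,"tz": 0,"grip": 6},
    {"wx": 0,"wy": 0,"wz": 0,"tx": -0.6,"ty": 0,"tz": 0,"grip": 6},
    {"wx": 0,"wy": 0,"wz": 0,"tx": -0.6,"ty": 0,"tz": 0,"grip": 6},
    {"wx": 0,"wy": 0,"wz": 0,"tx": -0.6,"ty": 0,"tz": 0,"grip": 6},
    {"wx": 0,"wy": 0,"wz": 0,"tx": -0.6,"ty": 0,"tz": 0,"grip": 6},
    {"wx": 0,"wy": 0,"wz": 0,"tx": -0.6,"ty": 0,"tz": 0,"grip": 6}
  ]
}}

```text
time: 12.05
eef_pos: [0.5821, 0.1069, 0.0059]
ee_rot: [-2.232, -2.21, -0.001]
wrist_force: [-0.4, 4.6, 1.4]
finger_gap: 0.0601
grasp_force: 2.0
```

```bash
python3 st.py;python3 - <<'E'
from h import *
d=save("side","s4.png",(210,110,330,230),5); np.savez("s4.npz",**{k:np.array(v) for k,v in d.items()})
E
```

```text
12.05 [0.5821 0.1069 0.0059] F [-0.4  4.6  1.4] gap 0.0601
[[ 9.8e-03  1.0e+00  5.0e-04]
 [ 1.0e+00 -9.8e-03  6.0e-04]
 [ 6.0e-04  5.0e-04 -1.0e+00]]
```

View pics/s4.png

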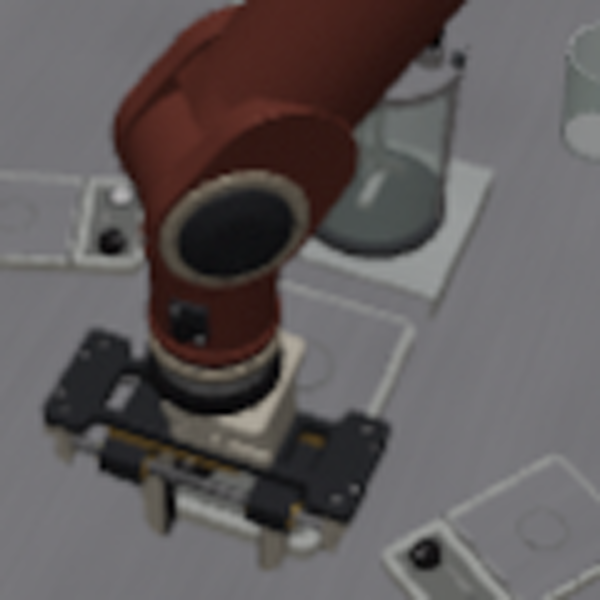

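Side crop (5x): the stirrer is still square to the pusher. Its front-right corner is near (413,325), the right edge runs (412,332) to (378,412), and the stand's right deck edge runs (492,173) to (432,300).

```bash
python3 - <<'E'
from h import *
d=dict(np.load("s4.npz"));A=lambda l:(np.array(l)+.5)/5+[210,110]-.5
print(toz(d,A([(411,340),(378,412),(300,288),(400,318)]),.016).round(4).tolist())
print(toz(d,A([(492,173),(432,300),(305,255)]),.024).round(4).tolist())
# depth edge profile: rows across X at several Y, height map from wrist-free side view
K=np.array([[d["fx"],0,d["cx"]],[0,d["fy"],d["cy"]],[0,0,1]])
T=np.linalg.inv(d["camera_from_world"]);v,u=np.mgrid[110:230,250:330]
p=cv2.undistortPoints(np.c_[u.ravel(),v.ravel()].astype(float).reshape(-1,1,2),K,d["dist_coeffs"].astype(float)).reshape(-1,2)
z=d["range_z"][v,u].ravel();P=(np.c_[p,np.ones(len(p))]*z[:,None])@T[:3,:3].T+T[:3,3]
for n,lo,hi,y0,y1 in(("stirrer",.011,.020,-.085,-.03),("deck",.019,.03,-.24,-.13)):
    m=(z>0)&(P[:,2]>lo)&(P[:,2]<hi)&(P[:,1]>y0)&(P[:,1]<y1)&(P[:,0]>.45)&(P[:,0]<.6)
    for a in np.linspace(y0,y1,6)[:-1]:
        q=m&(P[:,1]>a)&(P[:,1]<a+(y1-y0)/5)
        if q.any(): print(n,round(a,3),P[q,0].min().round(4),q.sum())
E
```

```text
[[0.5207, -0.0871, 0.016], [0.5215, -0.0208, 0.016], [0.6064, -0.1033, 0.016], [0.5338, -0.103, 0.016]]
[[0.5142, -0.253, 0.024], [0.5171, -0.1196, 0.024], [0.6116, -0.1265, 0.024]]
stirrer -0.085 0.5237 41
stirrer -0.074 0.5226 46
stirrer -0.063 0.5233 26
stirrer -0.052 0.5231 38
stirrer -0.041 0.5225 35
deck -0.24 0.5133 32
deck -0.218 0.5155 26
deck -0.196 0.5154 24
deck -0.174 0.5163 37
deck -0.152 0.5162 78
```

Emit:
{"name": "play_rows", "arguments": {
  "increments": [
    {"wx": 0,"wy": 0,"wz": 0,"tx": -0.4,"ty": 0.1,"tz": 0,"grip": 6},
    {"wx": 0,"wy": 0,"wz": 0,"tx": -0.4,"ty": 0.1,"tz": 0,"grip": 6},
    {"wx": 0,"wy": 0,"wz": 0,"tx": -0.4,"ty": 0.1,"tz": 0,"grip": 6},
    {"wx": 0,"wy": 0,"wz": 0,"tx": -0.4,"ty": 0.1,"tz": 0,"grip": 6}
  ]
}}

```text
time: 12.6
eef_pos: [0.5854, 0.0913, 0.0058]
ee_rot: [-2.232, -2.21, 0.0]
wrist_force: [-1.2, 4.8, 2.1]
finger_gap: 0.0597
grasp_force: 2.5
```

```bash
cat > dep.py <<'E'
from h import *
d=snapshot("side");np.savez("dep.npz",**{k:np.array(v) for k,v in d.items()})
K=np.array([[d["fx"],0,d["cx"]],[0,d["fy"],d["cy"]],[0,0,1]])
T=np.linalg.inv(d["camera_from_world"]);v,u=np.mgrid[110:240,210:330]
p=cv2.undistortPoints(np.c_[u.ravel(),v.ravel()].astype(float).reshape(-1,1,2),K,np.array(d["dist_coeffs"],float)).reshape(-1,2)
z=d["range_z"][v,u].ravel();P=(np.c_[p,np.ones(len(p))]*z[:,None])@T[:3,:3].T+T[:3,3]
for n,lo,hi,y0,y1 in(("stirrer",.011,.0195,-.11,.08),("deck",.02,.03,-.24,-.13)):
    m=(z>0)&(P[:,2]>lo)&(P[:,2]<hi)&(P[:,1]>y0)&(P[:,1]<y1)&(P[:,0]>.45)&(P[:,0]<.6)
    for a in np.linspace(y0,y1,9)[:-1]:
        q=m&(P[:,1]>a)&(P[:,1]<a+(y1-y0)/8)
        if q.sum()>5: print(n,round(a,3),P[q,0].min().round(4),q.sum())
m=(z>0)&(P[:,2]>.0185)&(P[:,2]<.03)&(P[:,0]>.52)&(P[:,0]<.56)&(P[:,1]<-.09)
if m.any(): print("deck front edge Y",P[m,1].max().round(4))
E
python3 st.py; python3 dep.py
```

```text
12.6 [0.5854 0.0913 0.0058] F [-1.2  4.8  2.1] gap 0.0597
[[ 1.000e-02  9.999e-01 -8.000e-04]
 [ 9.999e-01 -1.000e-02  7.000e-04]
 [ 7.000e-04 -8.000e-04 -1.000e+00]]
stirrer -0.11 0.5259 77
stirrer -0.086 0.5264 69
stirrer -0.062 0.5261 50
stirrer -0.039 0.5238 24
stirrer 0.033 0.4501 41
stirrer 0.056 0.4501 94
deck -0.24 0.5134 25
deck -0.226 0.5152 14
deck -0.212 0.5155 17
deck -0.199 0.5156 15
deck -0.185 0.5162 17
deck -0.171 0.516 23
deck -0.158 0.5162 29
deck -0.144 0.5171 62
deck front edge Y -0.0902
```

Emit:
{"name": "play_rows", "arguments": {
  "increments": [
    {"wx": 0,"wy": 0,"wz": 0,"tx": -0.6,"ty": 0,"tz": 0,"grip": 6},
    {"wx": 0,"wy": 0,"wz": 0,"tx": -0.6,"ty": 0,"tz": 0,"grip": 6},
    {"wx": 0,"wy": 0,"wz": 0,"tx": -0.6,"ty": 0,"tz": 0,"grip": 6},
    {"wx": 0,"wy": 0,"wz": 0,"tx": -0.6,"ty": 0,"tz": 0,"grip": 6},
    {"wx": 0,"wy": 0,"wz": 0,"tx": -0.6,"ty": 0,"tz": 0,"grip": 6},
    {"wx": 0,"wy": 0,"wz": 0,"tx": -0.6,"ty": 0,"tz": 0,"grip": 6},
    {"wx": 0,"wy": 0,"wz": 0,"tx": -0.6,"ty": 0,"tz": 0,"grip": 6},
    {"wx": 0,"wy": 0,"wz": 0,"tx": -0.6,"ty": 0,"tz": 0,"grip": 6},
    {"wx": 0,"wy": 0,"wz": 0,"tx": -0.6,"ty": 0,"tz": 0,"grip": 6},
    {"wx": 0,"wy": 0,"wz": 0,"tx": -0.6,"ty": 0,"tz": 0,"grip": 6}
  ]
}}

```text
time: 13.9
eef_pos: [0.5852, 0.0307, 0.0058]
ee_rot: [-2.232, -2.21, -0.0]
wrist_force: [0.3, 5.2, 2.6]
finger_gap: 0.0601
grasp_force: 2.5
```

```bash
python3 st.py; python3 dep.py
```

```text
13.9 [0.5852 0.0307 0.0058] F [0.3 5.2 2.6] gap 0.0601
[[ 9.9e-03  1.0e+00  1.0e-04]
 [ 1.0e+00 -9.9e-03  3.0e-04]
 [ 3.0e-04  1.0e-04 -1.0e+00]]
stirrer -0.11 0.5266 29
stirrer -0.039 0.5314 9
stirrer -0.015 0.5244 34
stirrer 0.009 0.4518 52
stirrer 0.033 0.4502 28
stirrer 0.056 0.4501 31
deck -0.24 0.5142 21
deck -0.226 0.5145 17
deck -0.212 0.5168 14
deck -0.199 0.5156 16
deck -0.185 0.5154 17
deck -0.171 0.5168 21
deck -0.158 0.5166 26
deck -0.144 0.5163 50
deck front edge Y -0.0917
```

Going in freely: the force is unchanged and the stand hasn't moved.

Emit:
{"name": "play_rows", "arguments": {
  "increments": [
    {"wx": 0,"wy": 0,"wz": 0,"tx": -0.6,"ty": 0,"tz": 0,"grip": 6},
    {"wx": 0,"wy": 0,"wz": 0,"tx": -0.6,"ty": 0,"tz": 0,"grip": 6},
    {"wx": 0,"wy": 0,"wz": 0,"tx": -0.6,"ty": 0,"tz": 0,"grip": 6},
    {"wx": 0,"wy": 0,"wz": 0,"tx": -0.6,"ty": 0,"tz": 0,"grip": 6},
    {"wx": 0,"wy": 0,"wz": 0,"tx": -0.6,"ty": 0,"tz": 0,"grip": 6},
    {"wx": 0,"wy": 0,"wz": 0,"tx": -0.6,"ty": 0,"tz": 0,"grip": 6},
    {"wx": 0,"wy": 0,"wz": 0,"tx": -0.6,"ty": 0,"tz": 0,"grip": 6},
    {"wx": 0,"wy": 0,"wz": 0,"tx": -0.6,"ty": 0,"tz": 0,"grip": 6},
    {"wx": 0,"wy": 0,"wz": 0,"tx": -0.6,"ty": 0,"tz": 0,"grip": 6},
    {"wx": 0,"wy": 0,"wz": 0,"tx": -0.6,"ty": 0,"tz": 0,"grip": 6}
  ]
}}

```text
time: 15.2
eef_pos: [0.5843, -0.0289, 0.0057]
ee_rot: [-2.232, -2.21, -0.0]
wrist_force: [0.1, 4.9, 3.0]
finger_gap: 0.0602
grasp_force: 2.6
```

Emit:
{"name": "play_rows", "arguments": {
  "increments": [
    {"wx": 0,"wy": 0,"wz": 0,"tx": -0.3,"ty": 0,"tz": 0,"grip": 6},
    {"wx": 0,"wy": 0,"wz": 0,"tx": -0.3,"ty": 0,"tz": 0,"grip": 6}
  ]
}}

```text
time: 15.45
eef_pos: [0.5843, -0.0347, 0.0057]
ee_rot: [-2.232, -2.21, -0.0]
wrist_force: [-0.4, 5.3, 2.6]
finger_gap: 0.0605
grasp_force: 2.7
```

Now in 2 mm steps, watching for the wall.

Emit:
{"name": "play_rows", "arguments": {
  "increments": [
    {"wx": 0,"wy": 0,"wz": 0,"tx": -0.2,"ty": 0,"tz": 0,"grip": 6},
    {"wx": 0,"wy": 0,"wz": 0,"tx": -0.2,"ty": 0,"tz": 0,"grip": 6}
  ]
}}

```text
time: 15.7
eef_pos: [0.5842, -0.0386, 0.0057]
ee_rot: [-2.232, -2.21, -0.0]
wrist_force: [0.5, 5.0, 2.9]
finger_gap: 0.0601
grasp_force: 2.7
```

Emit:
{"name": "play_rows", "arguments": {
  "increments": [
    {"wx": 0,"wy": 0,"wz": 0,"tx": -0.2,"ty": 0,"tz": 0,"grip": 6}
  ]
}}

```text
time: 15.82
eef_pos: [0.5842, -0.0406, 0.0057]
ee_rot: [-2.231, -2.21, -0.0]
wrist_force: [-0.5, 4.9, 3.2]
finger_gap: 0.0601
grasp_force: 2.7
```

Emit:
{"name": "play_rows", "arguments": {
  "increments": [
    {"wx": 0,"wy": 0,"wz": 0,"tx": -0.1,"ty": 0,"tz": 0,"grip": 6}
  ]
}}

```text
time: 15.95
eef_pos: [0.5842, -0.0417, 0.0057]
ee_rot: [-2.232, -2.21, -0.0]
wrist_force: [-0.2, 5.1, 2.8]
finger_gap: 0.06
grasp_force: 2.7
```

Emit:
{"name": "play_rows", "arguments": {
  "increments": [
    {"wx": 0,"wy": 0,"wz": 0,"tx": -0.1,"ty": 0,"tz": 0,"grip": 6}
  ]
}}

```text
time: 16.08
eef_pos: [0.5842, -0.0422, 0.0057]
ee_rot: [-2.231, -2.21, -0.001]
wrist_force: [-0.1, 5.7, 3.9]
finger_gap: 0.0599
grasp_force: 3.3
```

Emit:
{"name": "play_rows", "arguments": {
  "increments": [
    {"wx": 0,"wy": 0,"wz": 0,"tx": -0.1,"ty": 0,"tz": 0,"grip": 6}
  ]
}}

```text
time: 16.2
eef_pos: [0.5842, -0.0422, 0.0057]
ee_rot: [-2.23, -2.21, -0.003]
wrist_force: [0.6, 8.3, 3.0]
finger_gap: 0.0602
grasp_force: 3.8
```

Emit:
{"name": "play_rows", "arguments": {
  "increments": [
    {"wx": 0,"wy": 0,"wz": 0,"tx": -0.1,"ty": 0,"tz": 0,"grip": 6}
  ]
}}

```text
time: 16.32
eef_pos: [0.5842, -0.0422, 0.0057]
ee_rot: [-2.229, -2.209, -0.004]
wrist_force: [0.4, 9.4, 1.8]
finger_gap: 0.0603
grasp_force: 4.4
```

```bash
python3 st.py; python3 dep.py; python3 -c "
from rig import *;print(read_state()['ft_torque'])"
```

```text
16.325 [ 0.5842 -0.0422  0.0057] F [0.4 9.4 1.8] gap 0.0603
[[ 9.e-03  1.e+00 -2.e-04]
 [ 1.e+00 -9.e-03  4.e-03]
 [ 4.e-03 -2.e-04 -1.e+00]]
stirrer -0.11 0.5778 10
stirrer -0.086 0.5262 59
stirrer -0.062 0.5275 49
stirrer -0.039 0.5409 6
stirrer 0.033 0.4502 25
stirrer 0.056 0.4506 29
deck -0.24 0.515 22
deck -0.226 0.5135 17
deck -0.212 0.5155 14
deck -0.199 0.5153 16
deck -0.185 0.5154 6
deck front edge Y -0.0937
[ 1.83403669 -0.04333765 -0.1112504 ]
```

Emit:
{"name": "play_rows", "arguments": {
  "increments": [
    {"wx": 0,"wy": 0,"wz": 0,"tx": 1.0,"ty": 0,"tz": 0,"grip": 6},
    {"wx": 0,"wy": 0,"wz": 0,"tx": 2.5,"ty": 0,"tz": 0,"grip": 6},
    {"wx": 0,"wy": 0,"wz": 0,"tx": 0,"ty": 0,"tz": -6,"grip": 9.3},
    {"wx": 0,"wy": 0,"wz": 0,"tx": 0,"ty": 0,"tz": -6,"grip": 9.3},
    {"wx": 0,"wy": 0,"wz": 0,"tx": 0,"ty": 0,"tz": -6,"grip": 9.3},
    {"wx": 0,"wy": 0,"wz": 0,"tx": 0,"ty": 0,"tz": -6,"grip": 9.3},
    {"wx": 0,"wy": 0,"wz": 0,"tx": 0,"ty": 0,"tz": -6,"grip": 9.3},
    {"wx": 0,"wy": 0,"wz": 0,"tx": -4.8,"ty": 0,"tz": 0,"grip": 9.3},
    {"wx": 0,"wy": 0,"wz": 0,"tx": 0,"ty": 0,"tz": 0,"grip": 9.3},
    {"wx": 0,"wy": 0,"wz": 0,"tx": 0,"ty": 0,"tz": 0,"grip": 9.3}
  ]
}}

```text
time: 17.62
eef_pos: [0.5832, -0.0598, 0.3044]
ee_rot: [-2.235, -2.206, 0.006]
wrist_force: [0.4, 0.3, -0.0]
finger_gap: 0.093
grasp_force: 0.0
```

```bash
python3 st.py; python3 - <<'E'
from h import *
d=snapshot("wrist"); np.savez("w5.npz",**{k:np.array(v) for k,v in d.items()})
uv=proj(d,[[.655,-.045,.016],[.515,-.125,.024],[.585,-.052,.016]]);print(uv.round())
x0=int(uv[:,0].min())-15;x1=int(uv[:,0].max())+15;y0=max(0,int(uv[:,1].min())-15);y1=int(uv[:,1].max())+15
print(x0,x1,y0,y1,min(800/(x1-x0),600/(y1-y0)))
s=min(800/(x1-x0),600/(y1-y0));cv2.imwrite("pics/w5.png",cv2.resize(d["pixels"][y0:y1,x0:x1,::-1],None,fx=s,fy=s,interpolation=cv2.INTER_CUBIC))
E
```

```text
17.625 [ 0.5832 -0.0598  0.3044] F [ 0.4  0.3 -0. ] gap 0.093
[[ 0.0128  0.9999 -0.0037]
 [ 0.9999 -0.0128 -0.0016]
 [-0.0017 -0.0037 -1.    ]]
[[303. 155.]
 [218. 205.]
 [260. 160.]]
202 317 140 219 6.956521739130435
```

View pics/w5.png

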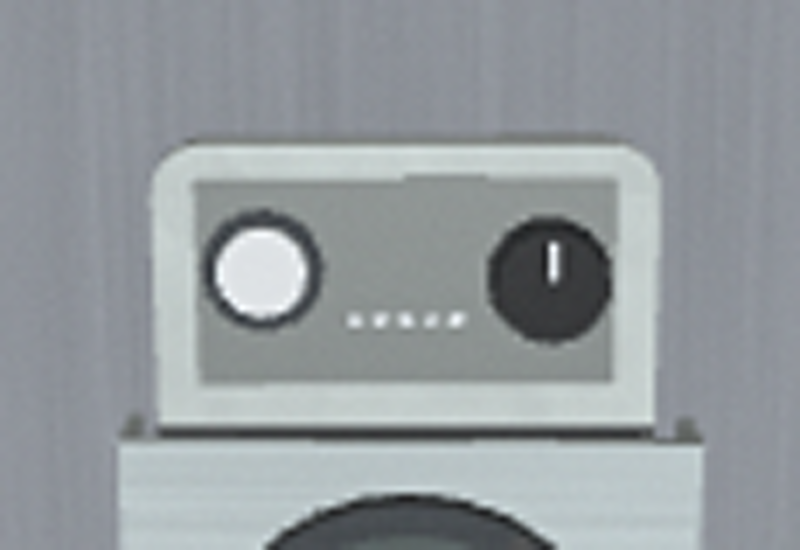

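Crop (6.96x): the control strip stands out in front, the seam (y≈432) sits at the deck's front edge (y≈440, from x=120 to 703), and the rear edge (y≈143) is parallel to it. Key is at (262,272), dial at (550,280). I'll check squareness to subpixel.

```bash
python3 - <<'E'
from fit import *
d=dict(np.load("w5.npz"));g=cv2.cvtColor(d["pixels"],cv2.COLOR_RGB2GRAY).astype(float)
def edge(u,a,b,sgn,bot=False):
    c=g[a:b,u];dg=np.maximum(sgn*np.diff(c),0)
    i=np.argmax(dg);w=dg[max(0,i-1):i+2];return a+max(0,i-1)+.5+(w*np.arange(len(w))).sum()/w.sum()
S=6.9565;ur=range(232,290)
# rear top edge: dark->bright near row 140+143/S ; seam: bright->dark near 140+425/S ; deck: dark->bright 140+440/S
R={}
for n,y,sg,z,us in(("rear",145,1,.015,range(232,290)),("seam0",427,-1,.016,range(228,293)),("deck",442,1,.024,range(228,293))):
    r0=140+y/S;pts=np.array([(u,edge(u,int(r0-3),int(r0+4),sg)) for u in us])
    P=toz(d,pts,z);k=np.polyfit(P[:,0],P[:,1],1);res=P[:,1]-np.polyval(k,P[:,0]);m=abs(res)<.001
    k=np.polyfit(P[m,0],P[m,1],1)
    print(n,"Y@.585",np.polyval(k,.585).round(4),"slope deg",np.degrees(k[0]).round(2),"rms mm",(1e3*res[m].std()).round(2),m.sum(),len(m))
A=lambda l:(np.array(l)+.5)/S+[202,140]-.5
print("key",toz(d,A([(262,272)]),.0205).round(4),"strip sides",toz(d,A([(158,400),(656,400)]),.016).round(4).tolist(),"deck",toz(d,A([(120,442),(703,442)]),.024).round(4).tolist())
E
```

```text
rear Y@.585 -0.0528 slope deg -0.59 rms mm 0.06 58 58
seam0 Y@.585 -0.1211 slope deg -0.67 rms mm 0.03 65 65
deck Y@.585 -0.1222 slope deg -0.69 rms mm 0.12 65 65
key [[ 0.5515 -0.0816  0.0205]] strip sides [[0.5251, -0.1137, 0.016], [0.6454, -0.115, 0.016]] deck [[0.5166, -0.1219, 0.024], [0.6558, -0.1234, 0.024]]
```

Emit:
{"name": "play_rows", "arguments": {
  "increments": [
    {"wx": 0,"wy": 0,"wz": 0,"tx": -0.9,"ty": -1.6,"tz": 0,"grip": 0},
    {"wx": 0,"wy": 0,"wz": 0,"tx": -0.9,"ty": -1.5,"tz": 0,"grip": 0},
    {"wx": 0,"wy": 0,"wz": 0,"tx": 0,"ty": 0,"tz": 3,"grip": 0},
    {"wx": 0,"wy": 0,"wz": 0,"tx": 0,"ty": 0,"tz": 3,"grip": 0},
    {"wx": 0,"wy": 0,"wz": 0,"tx": 0,"ty": 0,"tz": 3,"grip": 0},
    {"wx": 0,"wy": 0,"wz": 0,"tx": 0,"ty": 0,"tz": 3,"grip": 0},
    {"wx": 0,"wy": 0,"wz": 0,"tx": 0,"ty": 0,"tz": 0,"grip": 0}
  ]
}}

```text
time: 18.55
eef_pos: [0.551, -0.0751, 0.1832]
ee_rot: [-2.227, -2.209, 0.007]
wrist_force: [-1.1, 0.2, 0.1]
finger_gap: 0.0278
grasp_force: 0.0
```

```bash
python3 st.py
```

```text
18.55 [ 0.551  -0.0751  0.1832] F [-1.1  0.2  0.1] gap 0.0278
[[ 8.200e-03  9.999e-01 -6.800e-03]
 [ 1.000e+00 -8.200e-03  5.000e-04]
 [ 4.000e-04 -6.800e-03 -1.000e+00]]
```

Emit:
{"name": "play_rows", "arguments": {
  "increments": [
    {"wx": 0,"wy": 0,"wz": 0,"tx": -0.3,"ty": 0,"tz": 2,"grip": 0},
    {"wx": 0,"wy": 0,"wz": 0,"tx": 0,"ty": 0,"tz": 3,"grip": 0},
    {"wx": 0,"wy": 0,"wz": 0,"tx": 0,"ty": 0,"tz": 3,"grip": 0},
    {"wx": 0,"wy": 0,"wz": 0,"tx": 0,"ty": 0,"tz": 3,"grip": 0},
    {"wx": 0,"wy": 0,"wz": 0,"tx": 0,"ty": 0,"tz": 2.5,"grip": 0},
    {"wx": 0,"wy": 0,"wz": 0,"tx": 0,"ty": 0,"tz": 0.8,"grip": 0},
    {"wx": 0,"wy": 0,"wz": 0,"tx": 0,"ty": 0,"tz": 0,"grip": 0},
    {"wx": 0,"wy": 0,"wz": 0,"tx": 0,"ty": 0,"tz": 0,"grip": 0}
  ]
}}

```text
time: 19.55
eef_pos: [0.5542, -0.0787, 0.044]
ee_rot: [2.231, 2.209, 0.003]
wrist_force: [-0.5, -0.7, 0.1]
finger_gap: 0.0006
grasp_force: 0.0
```

```bash
python3 st.py
```

```text
19.55 [ 0.5542 -0.0787  0.044 ] F [-0.5 -0.7  0.1] gap 0.0006
[[ 1.000e-02  9.999e-01  2.600e-03]
 [ 1.000e+00 -1.000e-02 -2.000e-04]
 [-1.000e-04  2.600e-03 -1.000e+00]]
```

Emit:
{"name": "play_rows", "arguments": {
  "increments": [
    {"wx": 0,"wy": 0,"wz": 0,"tx": -0.1,"ty": -0.2,"tz": 1.0,"grip": 0},
    {"wx": 0,"wy": 0,"wz": 0,"tx": 0,"ty": 0,"tz": 0.8,"grip": 0},
    {"wx": 0,"wy": 0,"wz": 0,"tx": 0,"ty": 0,"tz": 0.3,"grip": 0},
    {"wx": 0,"wy": 0,"wz": 0,"tx": 0,"ty": 0,"tz": 0,"grip": 0}
  ]
}}

```text
time: 20.05
eef_pos: [0.5509, -0.0797, 0.0213]
ee_rot: [-2.232, -2.21, 0.001]
wrist_force: [-1.2, 0.6, -0.1]
finger_gap: 0.0003
grasp_force: 0.0
```

Emit:
{"name": "play_rows", "arguments": {
  "increments": [
    {"wx": 0,"wy": 0,"wz": 0,"tx": 0,"ty": 0,"tz": 0.2,"grip": 0},
    {"wx": 0,"wy": 0,"wz": 0,"tx": 0,"ty": 0,"tz": 0.1,"grip": 0}
  ]
}}

```text
time: 20.3
eef_pos: [0.5513, -0.0796, 0.019]
ee_rot: [2.232, 2.21, 0.001]
wrist_force: [-0.8, -0.3, 3.6]
finger_gap: 0.0005
grasp_force: 1.5
```

Emit:
{"name": "play_rows", "arguments": {
  "increments": [
    {"wx": 0,"wy": 0,"wz": 0,"tx": 0,"ty": 0,"tz": 0.1,"grip": 0},
    {"wx": 0,"wy": 0,"wz": 0,"tx": 0,"ty": 0,"tz": 0,"grip": 0}
  ]
}}

```text
time: 20.55
eef_pos: [0.5514, -0.0797, 0.018]
ee_rot: [2.232, 2.21, 0.001]
wrist_force: [-0.6, -0.1, 3.6]
finger_gap: 0.0004
grasp_force: 1.9
```

On the key and moving it. Pressing the rest of the way.

Emit:
{"name": "play_rows", "arguments": {
  "increments": [
    {"wx": 0,"wy": 0,"wz": 0,"tx": 0,"ty": 0,"tz": 0.1,"grip": 0},
    {"wx": 0,"wy": 0,"wz": 0,"tx": 0,"ty": 0,"tz": 0,"grip": 0}
  ]
}}

```text
time: 20.8
eef_pos: [0.5513, -0.0796, 0.0177]
ee_rot: [2.232, 2.21, 0.0]
wrist_force: [-2.0, 0.6, 9.2]
finger_gap: 0.0002
grasp_force: 4.7
```

Emit:
{"name": "play_rows", "arguments": {
  "increments": [
    {"wx": 0,"wy": 0,"wz": 0,"tx": 0,"ty": 0,"tz": 0.1,"grip": 0},
    {"wx": 0,"wy": 0,"wz": 0,"tx": 0,"ty": 0,"tz": 0,"grip": 0}
  ]
}}

```text
time: 21.05
eef_pos: [0.5514, -0.0797, 0.0176]
ee_rot: [2.231, 2.209, -0.0]
wrist_force: [-3.9, 1.1, 15.3]
finger_gap: 0.0005
grasp_force: 7.6
```

Bottomed out (hard stop, 15 N). Letting go straight up.

Emit:
{"name": "play_rows", "arguments": {
  "increments": [
    {"wx": 0,"wy": 0,"wz": 0,"tx": 0,"ty": 0,"tz": -0.3,"grip": 0},
    {"wx": 0,"wy": 0,"wz": 0,"tx": 0,"ty": 0,"tz": -1,"grip": 0},
    {"wx": 0,"wy": 0,"wz": 0,"tx": 0,"ty": 0,"tz": -4,"grip": 0},
    {"wx": 0,"wy": 0,"wz": 0,"tx": 0,"ty": 0,"tz": -5,"grip": 0},
    {"wx": 0,"wy": 0,"wz": 0,"tx": 0,"ty": 0,"tz": -6,"grip": 0},
    {"wx": 0,"wy": 0,"wz": 0,"tx": 0,"ty": 0,"tz": -6,"grip": 0},
    {"wx": 0,"wy": 0,"wz": 0,"tx": 0,"ty": 0,"tz": -6,"grip": 0},
    {"wx": 0,"wy": 0,"wz": 0,"tx": 2,"ty": 3,"tz": 0,"grip": 0},
    {"wx": 0,"wy": 0,"wz": 0,"tx": 0,"ty": 0,"tz": 0,"grip": 0},
    {"wx": 0,"wy": 0,"wz": 0,"tx": 0,"ty": 0,"tz": 0,"grip": 0}
  ]
}}

```text
time: 22.3
eef_pos: [0.5803, -0.0606, 0.2977]
ee_rot: [-2.231, -2.209, 0.003]
wrist_force: [-0.6, -0.6, 0.6]
finger_gap: 0.0004
grasp_force: 0.0
```

```bash
python3 st.py; python3 - <<'E'
from fit import *
d=snapshot("wrist");g=cv2.cvtColor(d["pixels"],cv2.COLOR_RGB2GRAY).astype(float)
def edge(u,a,b,s):
    dg=np.maximum(s*np.diff(g[a:b,u]),0);i=np.argmax(dg);l=max(0,i-1);w=dg[l:i+2];return a+l+.5+(w*np.arange(len(w))).sum()/w.sum()
for n,y,x0,x1,z,sg in(("rear",-.0528,.54,.63,.015,1),("seam",-.1211,.535,.635,.016,-1),("deck",-.1225,.535,.635,.024,1)):
    e=proj(d,[[x0,y,z],[x1,y,z]]);u0,u1=sorted(e[:,0]);r=e[:,1].mean()
    P=toz(d,[(u,edge(u,int(r-3),int(r+4),sg)) for u in range(int(u0),int(u1))],z);k=np.polyfit(P[:,0],P[:,1],1)
    print(n,np.polyval(k,.585).round(4),np.degrees(k[0]).round(2),(1e3*(P[:,1]-np.polyval(k,P[:,0])).std()).round(2))
S=proj(d,[[.585,-.1,.02]])[0];x,y=int(S[0])-65,int(S[1])-45
cv2.imwrite("pics/w6.png",cv2.resize(d["pixels"][max(0,y):y+95,max(0,x):x+130,::-1],None,fx=6,fy=6,interpolation=cv2.INTER_CUBIC))
E
```

```text
22.3 [ 0.5803 -0.0606  0.2977] F [-0.6 -0.6  0.6] gap 0.0004
[[ 1.000e-02  9.999e-01 -2.700e-03]
 [ 1.000e+00 -1.000e-02 -4.000e-04]
 [-5.000e-04 -2.700e-03 -1.000e+00]]
rear -0.0524 -0.5 0.0
seam -0.1205 -0.46 0.01
deck -0.1223 -0.74 0.26
```

View pics/w6.png

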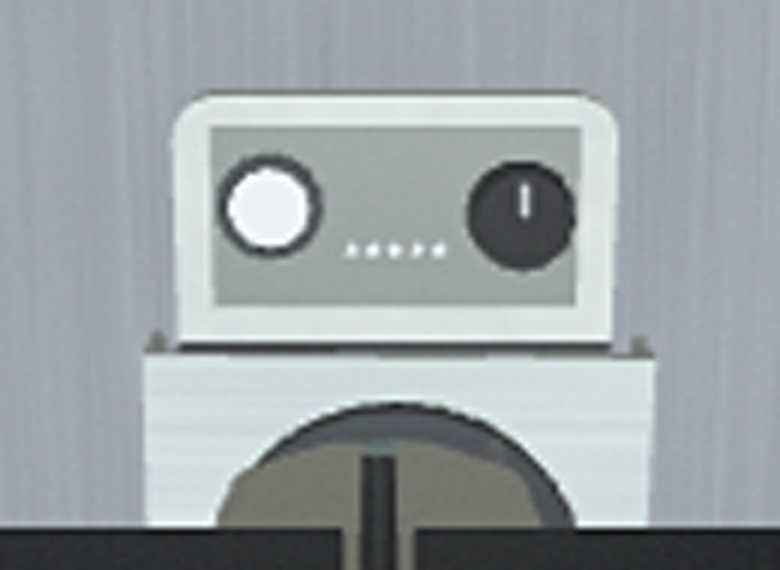

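Picture: the strip stands out square in front of the deck (rear edge y≈93, seam y≈345 at the deck edge y≈352). The key at (270,208) is released, and the rear-to-deck distance is 69.9 mm against 70. Nothing is touching.

```bash
python3 -c "
from rig import *;print(finish_job())"
```

```text
the job is handed in; nothing more can be done
None
```

The largest stirrer is home under the stand, measured at 69.9 mm of strip out against 70 and square to within about 0.25°. Its start key was then pressed fully down and let go, and the job was handed in at about 22 s.

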